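# Index the sample turntable under the pH electrode

## Robot

A 7-joint arm with a two-finger parallel gripper is mounted at the origin on the work surface. World frame = base frame: x ahead of the robot, y to its left, z up, the work surface at z = 0. Lengths are in m, angles in rad, forces in N, time in s.
With the tool pointing down it reaches from about 0.4 to 0.85 m from the base axis. Payload 10.4 kg.
Tool frame: the origin (TCP) lies between the finger pads; the fingertips stand 22 mm ahead of it and the grasp point (between the pads) lies 3 mm ahead of it (r.nose_length is the distance from the TCP to the fingertips, in m); z points along the fingers, y is the line along which they close (so a half turn about z gives the same grasp; the last joint's range is limited). The gripper opens to 87 mm and grips with 3 to 60 N. Pads are 19 mm wide; open, the fingers measure 117 mm over their backs; the gripper's body (75 mm by 190 mm) begins 51 mm behind the grasp point.
Start: joints at [1.078, 0.332, -0.065, 1.46, 0.022, 1.35, -0.088], TCP at [0.283, -0.557, 0.245] pointing down, gripper open.
Joint ranges: [-2.6, 2.6], [-0.5, 2.12], [-1.47, 1.34], [0.16, 2.42], [-1.27, 4.41], [0.06, 2.06], [-2.6, 2.6]. Speed limits (rad/s): [2.22, 2.22, 2.79, 2.79, 3.14, 3.14, 3.14].

## Interface

Orientations are given as a unit quaternion [x, y, z, w].
In Python, from bench import readout, cams, r gives the robot as it stands. The module is installed in compiled form; this text tells all that it offers.
- The arm moves only by the tool step_arm, never from a script. Its argument "deltas" is a list that holds one entry, the list of rows, each a list of 7 numbers: the turn, a rotation vector about the tool's x, y, z in rad, then the shift along the tool's x, y, z in m, then the opening in per cent of the stroke, from 0 (shut) to 100 (fully open). A call has 1 to 20 rows; each row is the pose to reach, as a shift and turn from the pose commanded when the call began, along the tool's axes at that moment; what a row does not reach only later rows make up. A row lasts 1/8 s, in which the tool goes at most 62.5 mm and 10.7 degrees, less where a joint would pass 70% of its speed; a pose out of reach is approached as far as the arm can. A call with a gripper value outside its range is refused whole. The fingers move at their own pace and stop on an object; "squeeze" is the grip in N (left out, the last holds). Time passes only in rows, so rows that repeat a pose let the fingers close. It gives the time, the measured TCP pose, the force, the opening and the grip force at its end, in the units of the state.
- readout.read_state(): the state, without advancing time (a new reading comes with each control period).
- cams.camera(name): name is "scene" or "top"; returns a dict with "img" (384x512x3 uint8, red, green, blue), "fx", "fy", "cx", "cy" (pixels), "k1" (the pictures are not rectified: a ray, as slopes to the right and down, at radius r is drawn at 1 + k1 r^2 times it, then the intrinsics apply), "origin" and "rotation" of the camera in the world. Camera axes: x right, y up, looking along -z (the intrinsics and any distortion apply to the point x, -y, -z); pixel columns grow to the right and rows downward; lengths in m; the calibration is good to about 2 mm. A picture is of the moment at which its call begins. There is no depth.
- r.close_job(): hands the job in; it is judged then, once.
The state is a dict: "time": time; "joint_positions": joint angles; "joint_vel": joint speeds; "joint_torque": joint torques, N m; "ee_pos": TCP position; "eef_rot": TCP orientation; "ft_force": force on the tool from outside, world axes, zero at the start; "torque": the same for the moment, N m; "width": finger opening in m; "grip_force": force on a finger pad.
Only numpy, scipy, OpenCV 4.12 (cv2) and the standard library are available. Lean on these libraries where they do the work, as an engineer would, in place of code of your own. Each camera call takes 0.05 s, during which the arm holds its last target. There are 200 camera calls.

## Task

Bring the next soil sample under the pH electrode: press in the red indexing plunger with a fingertip to free the turntable, turn the table anticlockwise (as the yellow arrow shows) to the next hole, one hole only, and let the plunger spring out there so that the table is locked again. Do it by pressing and pushing alone, on the plunger, its grey boss or the table itself; do not touch the vials or the electrode and its stand, and leave the things around the changer where they are.

Things in the scene. Friction and masses are not known exactly. Their poses are not given: they have to be found in the camera images.
- plunger_top (a point): Centre of the level top of the red plunger pad (32 mm in diameter) at the white table's rim: 72 mm above the bench when out, 9 mm lower when fully in. It sticks 15 mm out of its grey boss, an upright cylinder 38 mm in diameter from 33 to 57 mm above the bench, part of the table and going round with it; the boss may be pushed on its side.
- plunger (a joint): How far the plunger is pressed in (straight down), in m: 0 = fully out (its spring puts it there), 0.009 = fully in. Spring 3.5 N when out, 8 N fully in. When out, its locking collar sits in a hole of the index plate and the table is locked; pressed 6 mm or more, the table can turn. Off a hole the plate keeps it about 5.5 mm in, even when let go.
- carousel (a joint): Angle of the white turning table in rad, growing anticlockwise seen from above (yellow arrow on its hub). 0 at the start, locked, with 0.016 rad of play. Holes are 60 degrees (1.047 rad) apart: the next is at 1.047. It turns easily (0.3 N at the plunger, 1.3 N with the plunger let go and rubbing under the plate) and stays where left. A fingertip dragging the pressed pad slips back a few mm on the way.
- turn_axis (a point): Point on the table's upright turning axis, level with the top of the index plate (30 mm above the bench). The plunger's centre is 122 mm from the axis. The white table is 184 mm in diameter, its top 62 mm above the bench. Around it lies the fixed aluminium index plate, up to 149 mm from the axis, with six dark 20 mm holes joined by a dark slot.
- next_hole (a point): Centre, at the plate's top, of the index hole for the plunger: the next one anticlockwise, 122 mm from the turning axis. The plunger ends over it. When the plunger, let go, is turned to within about 0.016 rad of the hole, it springs out by itself and locks the table. Held in, it would not lock and the table could overrun.
- electrode_tip (a point): Lower tip of the pH electrode, a clear 12 mm rod with a teal head, upright, 138 mm above the bench, 24 mm over the caps of the vials, on the side of the table away from the robot, 62 mm from the turning axis.
- electrode_stand: Fixed steel rod, 12 mm in diameter, top 287 mm above the bench, 185 mm from the turning axis, with a grey arm at 220 mm that holds the electrode. Its frame is that of the changer's base: origin on the turning axis at the bench, x from there to electrode and rod, z up. The plunger goes anticlockwise from 150 to 210 degrees from this x.
- vial_1: Loose amber vial with a white cap, 28 mm in diameter, 72 mm tall, 50 g, standing in a 20 mm deep pocket of the turning table, 62 mm from the turning axis; its cap's top is 114 mm above the bench. Origin at the centre of its underside, z up. It stands under the electrode at the start (blue dot on its cap).
- vial_2: Loose amber vial with a white cap, 28 mm in diameter, 72 mm tall, 50 g, standing in a 20 mm deep pocket of the turning table, 62 mm from the turning axis; its cap's top is 114 mm above the bench. Origin at the centre of its underside, z up. It just rides along.
- vial_3: Loose amber vial with a white cap, 28 mm in diameter, 72 mm tall, 50 g, standing in a 20 mm deep pocket of the turning table, 62 mm from the turning axis; its cap's top is 114 mm above the bench. Origin at the centre of its underside, z up. It just rides along.
- vial_4: Loose amber vial with a white cap, 28 mm in diameter, 72 mm tall, 50 g, standing in a 20 mm deep pocket of the turning table, 62 mm from the turning axis; its cap's top is 114 mm above the bench. Origin at the centre of its underside, z up. It just rides along.
- vial_5: Loose amber vial with a white cap, 28 mm in diameter, 72 mm tall, 50 g, standing in a 20 mm deep pocket of the turning table, 62 mm from the turning axis; its cap's top is 114 mm above the bench. Origin at the centre of its underside, z up. It just rides along.
- vial_6: Loose amber vial with a white cap, 28 mm in diameter, 72 mm tall, 50 g, standing in a 20 mm deep pocket of the turning table, 62 mm from the turning axis; its cap's top is 114 mm above the bench. Origin at the centre of its underside, z up. It is the one that the electrode waits for: the next one, under the electrode at the end.
- sample_bottle: Bystander: loose capped bottle, 44 mm in diameter, 95 mm tall. Origin at the centre of its underside.
- beaker: Bystander: loose empty glass beaker, 68 mm in diameter, 85 mm tall. Origin at the centre of its underside.
- weigh_boat: Bystander: loose white weighing tray, 85 by 60 mm, 16 mm tall. Origin at the centre of its underside.
Things that resemble listed ones, but are neither listed nor needed, are in the scene too. What is shaped like the vial_3 but brown or purple is not meant.

How it is judged:
By the outcome, as a careful person would: the job done as asked, in the order asked, and still so for the second after the job is handed in, with the robot touching nothing.
It also fails if it takes over 48 s, if anything falls off the work surface, if the arm or the gripper's body presses on something with over 40 N, if the wrist force passes 120 N, or if a joint passes its speed limit or range.

## Working session

There is one attempt and no reset: what is moved stays moved. The work goes in short steps, Python scripts to look and compute and a tool call to move; the robot and the scene stay as the last step left them, time stands still between calls to the robot, and variables do not carry over. Pictures are saved under pics/ and viewed, at most 10 in all, crops included, and the job is handed in when it is done.

Besides the shell and the picture viewer there is one more tool, called by a JSON object that holds its "api" and its "payload". step_arm: Moves the arm, as the interface text tells. Its arguments: {"type":"object","properties":{"deltas":{"type":"array"},"squeeze":{"type":"number"}},"required":["deltas"]}

```bash
mkdir -p pics; cat > h.py <<'E'
import numpy as np, cv2
from bench import readout, cams, r
def ray(c,u,v):
    x,y=(u-c["cx"])/c["fx"],(v-c["cy"])/c["fy"]
    p=cv2.undistortPoints(np.array([[[float(u),float(v)]]]),np.array([[c["fx"],0,c["cx"]],[0,c["fy"],c["cy"]],[0,0,1]]),np.array([c["k1"],0,0,0,0]))[0,0]
    return np.array(c["origin"]),np.array(c["rotation"])@np.array([p[0],-p[1],-1])
def at(c,u,v,z):
    o,d=ray(c,u,v); return o+d*(z-o[2])/d[2]
def proj(c,P):
    q=np.array(c["rotation"]).T@(np.array(P)-c["origin"]); x,y=q[0]/-q[2],-q[1]/-q[2]
    f=1+c["k1"]*(x*x+y*y); return c["cx"]+c["fx"]*x*f, c["cy"]+c["fy"]*y*f
E
python3 - <<'E'
from h import *
for n in("scene","top"):
    c=cams.camera(n); cv2.imwrite(f"pics/{n}0.png",c["img"][:,:,::-1])
    print(n,{k:np.round(v,4).tolist() for k,v in c.items() if k!="img"})
print(readout.read_state())
E
```

```text
scene {'fx': 433.4437, 'fy': 433.4437, 'cx': 259.1458, 'cy': 184.5617, 'k1': -0.0252, 'origin': [0.9674, -0.5849, 0.7525], 'rotation': [0.3996, 0.1084, 0.2424, 0.8774]}
top {'fx': 448.8188, 'fy': 448.8188, 'cx': 248.065, 'cy': 196.4896, 'k1': -0.1292, 'origin': [0.4002, 0.0598, 1.1643], 'rotation': [-0.0666, 0.0699, 0.7106, -0.6969]}
{'time': 0.1, 'joint_positions': array([ 1.07839464,  0.33278885, -0.06469197,  1.46083009,  0.02161357,
        1.34991381, -0.08849918]), 'joint_vel': array([ 8.21795459e-04, -1.92828864e-03,  2.64255431e-03, -1.35952899e-03,
       -4.90751329e-05,  3.39761364e-04,  9.41544395e-04]), 'joint_torque': array([ 1.35799743e-03, -6.24545932e+01,  2.47389043e-02, -3.90719926e+01,
       -6.13380969e-02,  3.66320671e-02,  1.02865556e-04]), 'ee_pos': array([ 0.28279253, -0.55701377,  0.24385886]), 'eef_rot': array([ 9.72535508e-01,  2.32753728e-01, -1.79637095e-04, -5.95648513e-04]), 'ft_force': array([ 0.06136032, -0.11786695, -0.73044367]), 'torque': array([-0.02122878,  0.02880697,  0.03279175]), 'grip_force': 0.0, 'width': 0.08735514068658128}
```

View pics/top0.png

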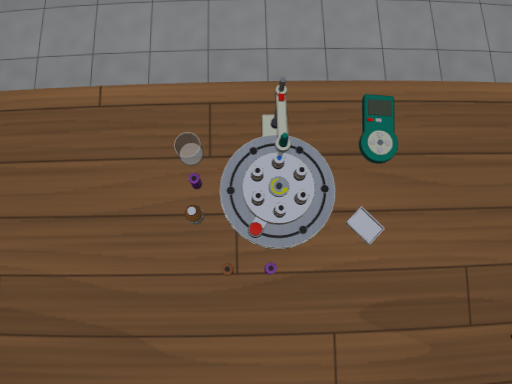

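View pics/scene0.png

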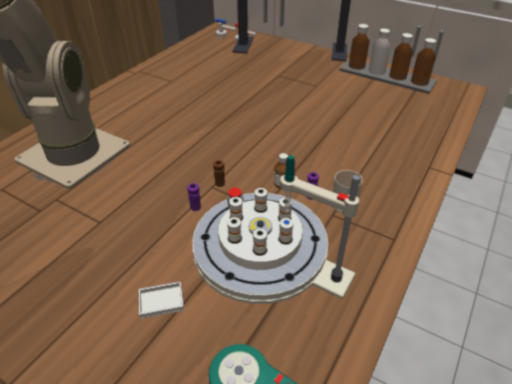

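```bash
cat >> h.py <<'E'
from scipy.spatial.transform import Rotation as R
_cam=cams.camera
def cam(n):
    c=dict(_cam(n)); c["rotation"]=R.from_quat(c["rotation"]).as_matrix(); return c
E
python3 - <<'E'
from h import *
c=cam("top"); im=c["img"][80:280,165:405,::-1]
cv2.imwrite("pics/t1.png",cv2.resize(im,None,fx=3.3,fy=3,interpolation=3) if 0 else cv2.resize(im,(720,600),interpolation=cv2.INTER_CUBIC))
for n,u,v,z in[("pl",256,229,.072),("hub",279,186.5,.06),("h",303,230,.03),("h",324.5,188.5,.03),("h",299.5,150,.03),("h",253.5,151,.03),("h",231,190.5,.03),("purple",271,268,.07),("brown",228,268,.07),("bottle",192,211,.095),("purple2",194,178,.07),("beaker",187,143,.085)]:
    print(n,at(c,u,v,z).round(4))
s=cam("scene"); cv2.imwrite("pics/s1.png",cv2.resize(s["img"][140:310,170:380,::-1],(735,595),interpolation=cv2.INTER_CUBIC))
E
```

```text
pl [0.5325 0.0347 0.072 ]
hub [ 0.6405 -0.026   0.06  ]
h [ 0.5326 -0.0859  0.03  ]
h [ 0.6395 -0.1465  0.03  ]
h [ 0.7445 -0.0859  0.03  ]
h [0.7439 0.0355 0.03  ]
h [0.6388 0.096  0.03  ]
purple [0.4371 0.0005 0.07  ]
brown [0.4392 0.1045 0.07  ]
bottle [0.5763 0.1888 0.095 ]
purple2 [0.6642 0.1872 0.07  ]
beaker [0.7517 0.2037 0.085 ]
```

View pics/t1.png

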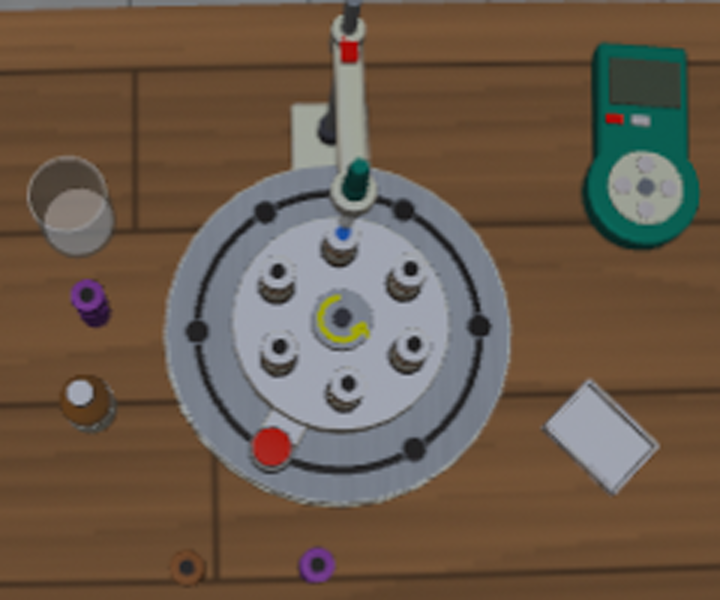

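View pics/s1.png

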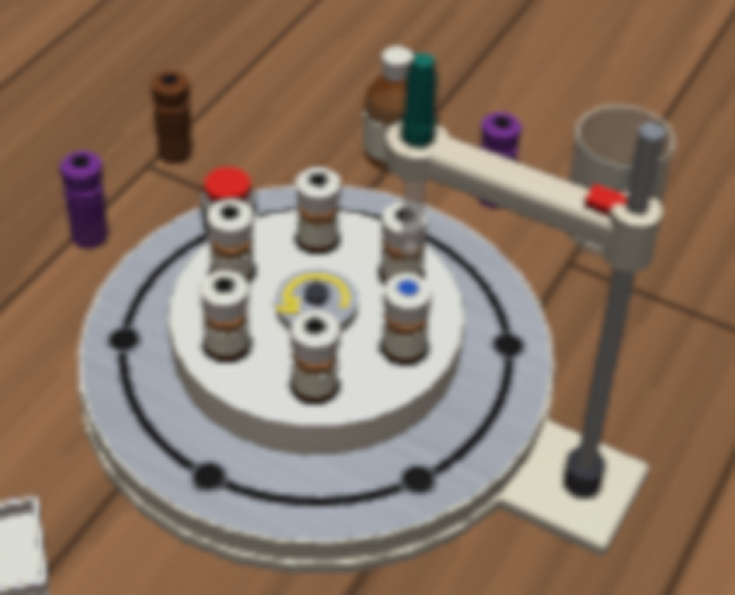

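The plunger is the red pad at top-view pixel (256,229). The red marks on the stand arm (281,98) and the meter (369,120) are not it, as they are away from the table's rim. Anticlockwise, the next hole is at (303,230). Purple and brown look-alike vials at (271,268), (228,268) and (194,178) stand off the table.

```bash
cat >> h.py <<'E'
def red(c):
    h=cv2.cvtColor(c["img"],cv2.COLOR_RGB2HSV); m=((h[...,0]<6)|(h[...,0]>174))&(h[...,1]>190)&(h[...,2]>120)
    n,l,st,ce=cv2.connectedComponentsWithStats(m.astype(np.uint8)); i=1+st[1:,4].argmax(); return ce[i],st[i,4]
def totool(p,s):
    return R.from_quat(s["eef_rot"]).inv().apply(np.array(p)-s["ee_pos"])
E
python3 - <<'E'
from h import *
s=readout.read_state()
for n in("top","scene"):
    c=cam(n); (u,v),a=red(c); print(n,u,v,a,at(c,u,v,.071))
    print(n,[ (np.round(proj(c,P),1)).tolist() for P in([.6386,-.0252,.03],[.5326,-.0859,.03])])
print(R.from_quat(s["eef_rot"]).as_matrix().round(4).tolist(), totool([.533,.0355,.13],s))
E
```

```text
top 255.045871559633 228.4678899082569 109 [0.53402338 0.03698133 0.071     ]
top [[277.9, 189.7], [303.0, 230.0]]
scene 234.51162790697674 191.80232558139534 86 [0.53292759 0.03578504 0.071     ]
scene [[259.9, 237.6], [205.1, 236.7]]
[[0.8917, 0.4527, -0.0004], [0.4527, -0.8917, 0.0008], [-0.0, -0.0009, -1.0]] [ 0.49131711 -0.41507302  0.11440728]
```

{"api": "step_arm", "payload": {"deltas": [[[0,0,0,0.05,-0.042,0,0],[0,0,0,0.1,-0.084,0,0],[0,0,0,0.15,-0.126,0,0],[0,0,0,0.2,-0.168,0,0],[0,0,0,0.25,-0.21,0,0],[0,0,0,0.3,-0.252,0,0],[0,0,0,0.35,-0.294,0,0],[0,0,0,0.4,-0.336,0,0],[0,0,0,0.44,-0.372,0,0],[0,0,0,0.47,-0.397,0,0],[0,0,0,0.485,-0.41,0,0],[0,0,0,0.491,-0.415,0.01,0],[0,0,0,0.491,-0.415,0.04,0],[0,0,0,0.491,-0.415,0.08,0],[0,0,0,0.491,-0.415,0.105,0],[0,0,0,0.491,-0.415,0.114,0],[0,0,0,0.491,-0.415,0.114,0]]], "squeeze": 10}}

```text
time: 2.42
ee_pos: [0.5327, 0.0344, 0.1304]
eef_rot: [0.973, 0.232, -0.0, 0.0]
ft_force: [0.0, -0.4, -0.4]
width: 0.0006
grip_force: 0.0
```

{"api": "step_arm", "payload": {"deltas": [[[0,0,0,0,-0.001,0.015,0],[0,0,0,0,-0.001,0.028,0],[0,0,0,0,-0.001,0.034,0],[0,0,0,0,-0.001,0.037,0],[0,0,0,0,-0.001,0.04,0],[0,0,0,0,-0.001,0.042,0],[0,0,0,0,-0.001,0.044,0],[0,0,0,0,-0.001,0.044,0]]]}}

```text
time: 3.42
ee_pos: [0.5325, 0.0363, 0.087]
eef_rot: [0.973, 0.233, 0.0, -0.0]
ft_force: [-3.4, 2.5, 6.2]
width: 0.0005
grip_force: 3.3
```

```bash
python3 - <<'E'
from h import *
s=readout.read_state(); print(s["ee_pos"],s["ft_force"])
c=cam("scene"); cv2.imwrite("pics/s2.png",cv2.resize(c["img"][140:270,160:320,::-1],(736,598),interpolation=cv2.INTER_CUBIC))
# arc rows in tool axes from plunger angle 150.3 deg
C=np.array([.6386,-.0252]); M=R.from_quat(s["eef_rot"]).inv()
P=lambda d: np.r_[C+.122*np.array([np.cos(np.radians(d)),np.sin(np.radians(d))]),0]
for d in range(3,64,3): print(d,M.apply(P(150.2+d)-P(150.2)).round(4)[:2])
E
```

```text
[0.53254224 0.03634174 0.08695488] [-3.37744508  2.5036495   6.15980859]
3 [-0.0052  0.0036]
6 [-0.0103  0.0076]
9 [-0.0151  0.0117]
12 [-0.0197  0.0161]
15 [-0.0241  0.0208]
18 [-0.0282  0.0257]
21 [-0.0321  0.0308]
24 [-0.0357  0.036 ]
27 [-0.039   0.0415]
30 [-0.042   0.0471]
33 [-0.0448  0.0529]
36 [-0.0472  0.0588]
39 [-0.0493  0.0648]
42 [-0.0511  0.071 ]
45 [-0.0525  0.0772]
48 [-0.0537  0.0835]
51 [-0.0545  0.0898]
54 [-0.0549  0.0962]
57 [-0.0551  0.1026]
60 [-0.0549  0.109 ]
63 [-0.0544  0.1153]
```

View pics/s2.png

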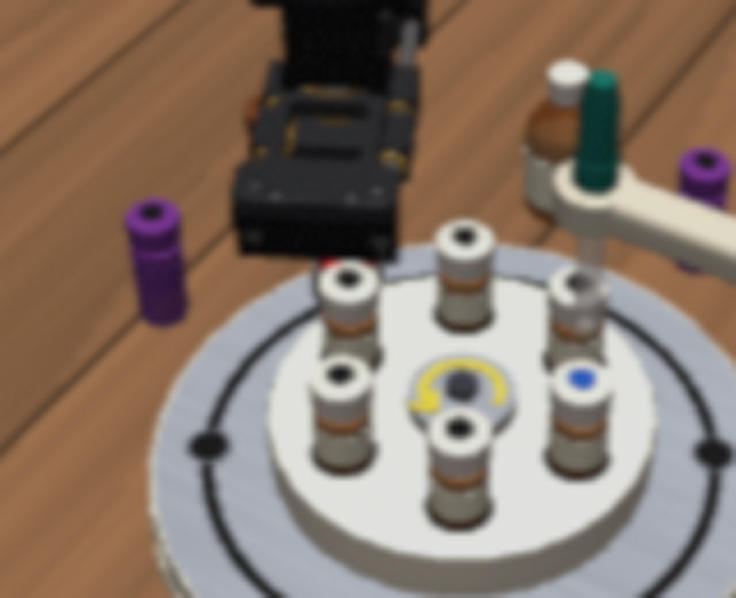

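{"api": "step_arm", "payload": {"deltas": [[[0,0,0,0,0,0.0015,0],[0,0,0,0,0,0.0015,0],[0,0,0,-0.0025,0.0018,0.0015,0],[0,0,0,-0.0052,0.0036,0.0015,0],[0,0,0,-0.0078,0.0056,0.0015,0],[0,0,0,-0.0103,0.0076,0.0015,0],[0,0,0,-0.0151,0.0117,0.0015,0],[0,0,0,-0.0197,0.0161,0.0015,0],[0,0,0,-0.0241,0.0208,0.0015,0],[0,0,0,-0.0282,0.0257,0.0015,0]]]}}

```text
time: 4.72
ee_pos: [0.52, 0.0001, 0.0861]
eef_rot: [0.973, 0.233, 0.001, 0.0]
ft_force: [-0.9, 0.8, 6.9]
width: 0.0006
grip_force: 3.6
```

```bash
python3 - <<'E'
from h import *
c=cam("top"); print(red(c)); cv2.imwrite("pics/t2.png",cv2.resize(c["img"][80:280,165:405,::-1],(720,600),interpolation=cv2.INTER_CUBIC))
E
```

```text
(array([281.        ,  96.81818182]), np.int32(33))
```

View pics/t2.png

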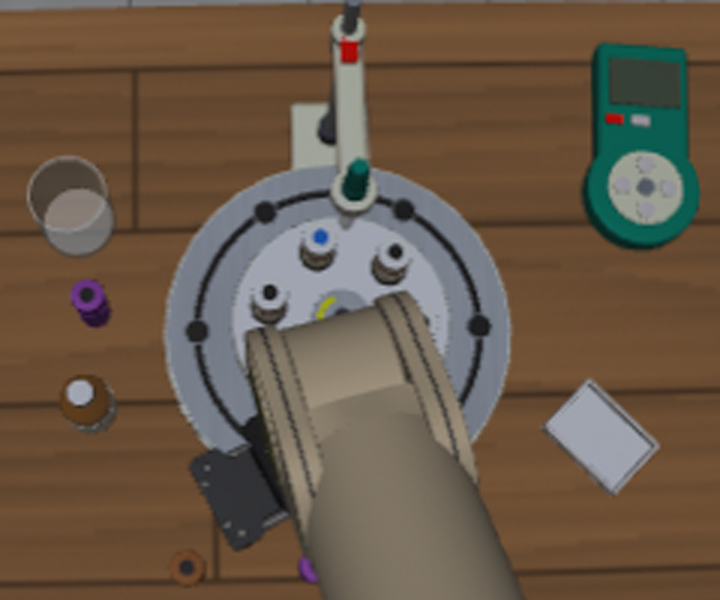

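{"api": "step_arm", "payload": {"deltas": [[[0,0,0,-0.0039,0.0051,0,0],[0,0,0,-0.0075,0.0103,0,0],[0,0,0,-0.0108,0.0158,0,0],[0,0,0,-0.0138,0.0214,0,0],[0,0,0,-0.0166,0.0272,0,0],[0,0,0,-0.019,0.0331,0,0],[0,0,0,-0.0211,0.0391,0,0],[0,0,0,-0.0229,0.0453,0,0],[0,0,0,-0.0243,0.0515,0,0],[0,0,0,-0.0255,0.0578,0,0],[0,0,0,-0.026,0.061,0,0],[0,0,0,-0.026,0.061,0,0]]]}}

```text
time: 6.28
ee_pos: [0.5247, -0.0665, 0.0861]
eef_rot: [0.973, 0.232, 0.001, 0.001]
ft_force: [0.6, -0.5, 7.1]
width: 0.0005
grip_force: 3.5
```

```bash
python3 - <<'E'
from h import *
s=readout.read_state(); print(s["ee_pos"],s["ft_force"])
c=cam("scene"); cv2.imwrite("pics/s3.png",cv2.resize(c["img"][140:310,160:370,::-1],(735,595),interpolation=cv2.INTER_CUBIC))
E
```

```text
[ 0.52471816 -0.0665465   0.08614344] [ 0.631256   -0.49847237  7.12086928]
```

View pics/s3.png

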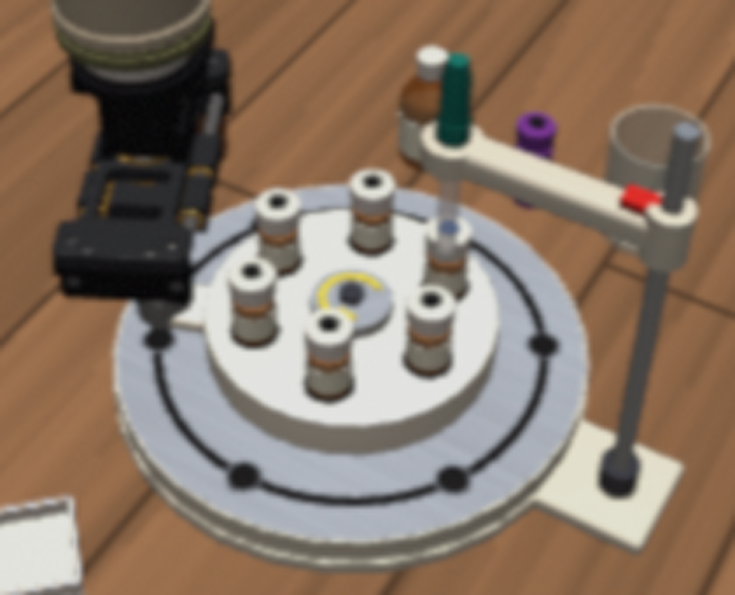

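{"api": "step_arm", "payload": {"deltas": [[[0,0,0,0,0,-0.005,0],[0,0,0,0,0,-0.015,0],[0,0,0,0,-0.02,-0.04,0],[0,0,0,0,-0.06,-0.05,0],[0,0,0,0,-0.07,-0.05,0],[0,0,0,0,-0.07,-0.05,0]]]}}

```text
time: 7.08
ee_pos: [0.4916, -0.0035, 0.1352]
eef_rot: [0.972, 0.233, 0.0, 0.0]
ft_force: [-0.4, -0.0, -0.3]
width: 0.0002
grip_force: 0.0
```

```bash
python3 - <<'E'
from h import *
s=readout.read_state(); print(s["ee_pos"],s["ft_force"])
C=np.array([.6386,-.0252])
for n in("scene","top"):
    c=cam(n); (u,v),a=red(c); p=at(c,u,v,.0655); d=p[:2]-C; print(n,u,v,a,p,np.degrees(np.arctan2(d[1],d[0]))%360,np.hypot(*d))
    if n=="scene": cv2.imwrite("pics/s4.png",cv2.resize(c["img"][140:310,160:370,::-1],(735,595),interpolation=cv2.INTER_CUBIC))
E
```

```text
[ 0.49161159 -0.00351991  0.13517972] [-0.36280285 -0.0061425  -0.27033133]
scene 205.86 218.53 100 [ 0.52353796 -0.06579552  0.0655    ] 199.43356280510076 0.12201339667666937
top 281.0 96.81818181818181 33 [ 0.88047671 -0.03935996  0.0655    ] 356.64961227819526 0.24229083281896327
```

View pics/s4.png

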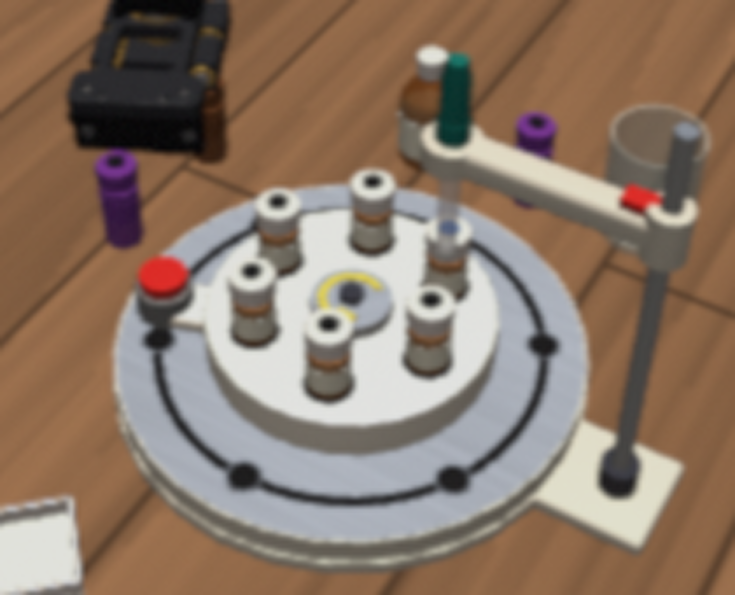

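{"api": "step_arm", "payload": {"deltas": [[[0,0,0,-0.003,0,0.02,0],[0,0,0,-0.003,0,0.04,0],[0,0,0,-0.003,0,0.055,0],[0,0,0,-0.003,0,0.063,0],[0,0,0,-0.003,0.005,0.065,0],[0,0,0,-0.003,0.015,0.065,0],[0,0,0,-0.003,0.025,0.065,0],[0,0,0,-0.003,0.03,0.065,0],[0,0,0,-0.003,0.034,0.065,0],[0,0,0,-0.003,0.038,0.065,0],[0,0,0,-0.003,0.042,0.065,0],[0,0,0,-0.003,0.045,0.065,0],[0,0,0,-0.003,0.048,0.065,0],[0,0,0,-0.003,0.05,0.065,0],[0,0,0,-0.003,0.05,0.065,0]]]}}

```text
time: 9.05
ee_pos: [0.5108, -0.0492, 0.0696]
eef_rot: [0.973, 0.233, -0.001, -0.0]
ft_force: [-4.0, 2.5, -0.5]
width: 0.0007
grip_force: 1.8
```

```bash
cat > m.py <<'E'
from h import *
s=readout.read_state(); print(s["ee_pos"],s["ft_force"])
C=np.array([.6386,-.0252]); c=cam("scene"); (u,v),a=red(c)
for z in(.0655,.071):
    p=at(c,u,v,z); d=p[:2]-C; print(u,v,a,p,np.degrees(np.arctan2(d[1],d[0]))%360,np.hypot(*d))
cv2.imwrite("pics/last.png",cv2.resize(c["img"][140:310,160:370,::-1],(735,595),interpolation=cv2.INTER_CUBIC))
E
python3 m.py
```

```text
[ 0.51076228 -0.0492407   0.06956344] [-4.00071091  2.46826035 -0.52632367]
341.625 196.3125 32 [0.75313661 0.15686158 0.0655    ] 57.825625976237525 0.21509313224907908
341.625 196.3125 32 [0.75485214 0.15092357 0.071     ] 56.57279028160766 0.2110309705509239
```

{"api": "step_arm", "payload": {"deltas": [[[0,0,0,0,0.002,0,0],[0,0,0,0,0.004,0,0],[0,0,0,0,0.005,0,0],[0,0,0,0,0.006,0,0],[0,0,0,0,0.006,0,0]]]}}

```text
time: 9.72
ee_pos: [0.5138, -0.0547, 0.0697]
eef_rot: [0.973, 0.233, -0.001, -0.0]
ft_force: [-4.3, 2.1, -1.0]
width: 0.0005
grip_force: 1.9
```

{"api": "step_arm", "payload": {"deltas": [[[0,0,0,0,0.001,0,0],[0,0,0,0,0.0015,0,0],[0,0,0,0,0.0015,0,0]]]}}

```text
time: 10.1
ee_pos: [0.5147, -0.056, 0.0698]
eef_rot: [0.973, 0.233, -0.0, -0.0]
ft_force: [-4.8, 1.6, -2.5]
width: 0.0003
grip_force: 2.0
```

{"api": "step_arm", "payload": {"deltas": [[[0,0,0,0,0.001,0,0],[0,0,0,0,0.001,0,0]]]}}

```text
time: 10.35
ee_pos: [0.5153, -0.057, 0.0699]
eef_rot: [0.973, 0.233, -0.0, -0.0]
ft_force: [-3.7, 1.0, -1.6]
width: 0.0007
grip_force: 1.9
```

{"api": "step_arm", "payload": {"deltas": [[[0,0,0,0,0.0008,0,0],[0,0,0,0,0.0008,0,0]]]}}

```text
time: 10.6
ee_pos: [0.5159, -0.0578, 0.07]
eef_rot: [0.973, 0.233, 0.0, 0.0]
ft_force: [-3.0, 2.3, -0.4]
width: 0.0002
grip_force: 1.8
```

{"api": "step_arm", "payload": {"deltas": [[[0,0,0,0,0.0008,0,0],[0,0,0,0,0.0008,0,0]]]}}

```text
time: 10.85
ee_pos: [0.5162, -0.0585, 0.0701]
eef_rot: [0.973, 0.233, 0.0, 0.0]
ft_force: [-4.4, 2.0, -1.4]
width: 0.0005
grip_force: 1.8
```

{"api": "step_arm", "payload": {"deltas": [[[0,0,0,0,-0.01,0,0],[0,0,0,0,-0.04,0,0],[0,0,0,0,-0.06,-0.03,0],[0,0,0,0,-0.06,-0.04,0]]]}}

```text
time: 11.35
ee_pos: [0.4902, -0.0035, 0.1121]
eef_rot: [0.972, 0.234, 0.002, 0.001]
ft_force: [0.2, -0.1, -0.4]
width: 0.0004
grip_force: 0.0
```

```bash
python3 m.py
```

```text
[ 0.4902213  -0.00348284  0.11212116] [ 0.22599744 -0.13810548 -0.37053489]
204.11111111111111 225.0 99 [ 0.53190944 -0.0837361   0.0655    ] 208.75150807029001 0.12169367572988062
204.11111111111111 225.0 99 [ 0.53539596 -0.08774806  0.071     ] 211.21846533852212 0.12067863515025436
```

View pics/last.png

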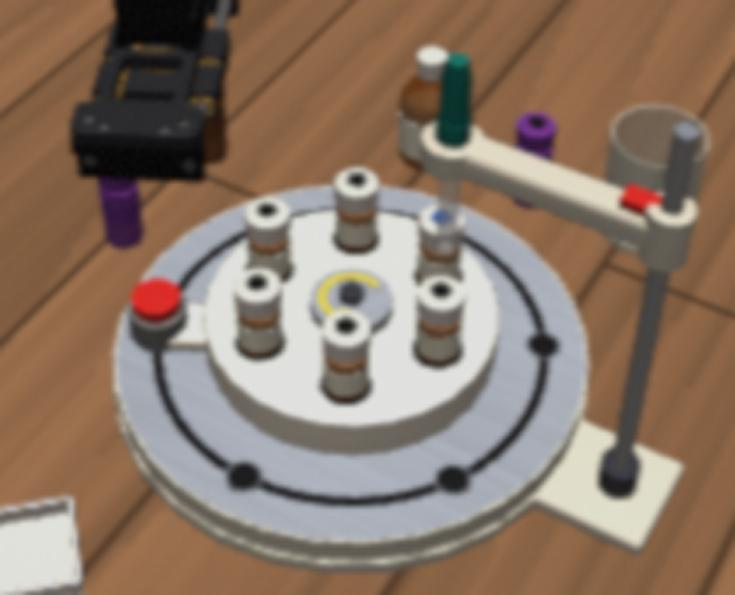

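The plunger's angle comes out at about 208.8° with the pad still in, so it is roughly 1.2° short. I'll push a little further.

{"api": "step_arm", "payload": {"deltas": [[[0,0,0,0,0.02,0.02,0],[0,0,0,0,0.035,0.04,0],[0,0,0,0,0.05,0.04,0],[0,0,0,0,0.057,0.04,0],[0,0,0,0,0.06,0.04,0],[0,0,0,0,0.0608,0.04,0],[0,0,0,0,0.0612,0.04,0],[0,0,0,0,0.0612,0.04,0]]]}}

```text
time: 12.4
ee_pos: [0.5168, -0.059, 0.0703]
eef_rot: [0.972, 0.233, 0.0, -0.0]
ft_force: [-1.8, 3.2, 2.9]
width: 0.0003
grip_force: 1.9
```

{"api": "step_arm", "payload": {"deltas": [[[0,0,0,0,0.0006,0,0],[0,0,0,0,0.0006,0,0]]]}}

```text
time: 12.65
ee_pos: [0.5172, -0.0602, 0.0701]
eef_rot: [0.973, 0.233, 0.0, 0.0]
ft_force: [0.8, -0.2, -0.0]
width: 0.0006
grip_force: 0.0
```

{"api": "step_arm", "payload": {"deltas": [[[0,0,0,0,0.0006,0,0],[0,0,0,0,0.0006,0,0]]]}}

```text
time: 12.9
ee_pos: [0.5174, -0.0611, 0.07]
eef_rot: [0.973, 0.232, 0.0, 0.0]
ft_force: [0.1, 0.9, -0.4]
width: 0.0002
grip_force: 0.0
```

{"api": "step_arm", "payload": {"deltas": [[[0,0,0,0,0.0006,0,0],[0,0,0,0,0.0006,0,0]]]}}

```text
time: 13.15
ee_pos: [0.5176, -0.0613, 0.07]
eef_rot: [0.973, 0.233, 0.0, 0.0]
ft_force: [0.6, 0.6, 0.5]
width: 0.0005
grip_force: 0.0
```

{"api": "step_arm", "payload": {"deltas": [[[0,0,0,0,-0.01,0,0],[0,0,0,0,-0.04,0,0],[0,0,0,0,-0.06,-0.03,0],[0,0,0,0,-0.06,-0.08,0],[0,0,0,0,-0.06,-0.08,0]]]}}

```text
time: 13.78
ee_pos: [0.4923, -0.0067, 0.1535]
eef_rot: [0.972, 0.233, 0.003, 0.001]
ft_force: [0.6, 0.2, -0.5]
width: 0.0006
grip_force: 0.0
```

```bash
python3 m.py; python3 - <<'E'
from h import *
c=cam("scene")
for a in (150,209.4,210,210.6):
  for z in(.0655,.071): print(a,z,np.round(proj(c,[.6386+.122*np.cos(np.radians(a)),-.0252+.122*np.sin(np.radians(a)),z]),2))
E
```

```text
[ 0.49227301 -0.00670504  0.15354924] [ 0.59028991  0.20491052 -0.53944291]
203.37735849056602 224.47169811320754 106 [ 0.52959678 -0.0832778   0.0655    ] 208.0490507310839 0.1235100509530894
203.37735849056602 224.47169811320754 106 [ 0.53310181 -0.08729342  0.071     ] 210.47993278483574 0.12241511444308725
150 0.0655 [234.6  193.54]
150 0.071 [234.52 191.8 ]
209.4 0.0655 [203.89 225.46]
209.4 0.071 [203.69 223.7 ]
210 0.0655 [203.82 225.88]
210 0.071 [203.62 224.13]
210.6 0.0655 [203.76 226.31]
210.6 0.071 [203.56 224.56]
```

View pics/last.png

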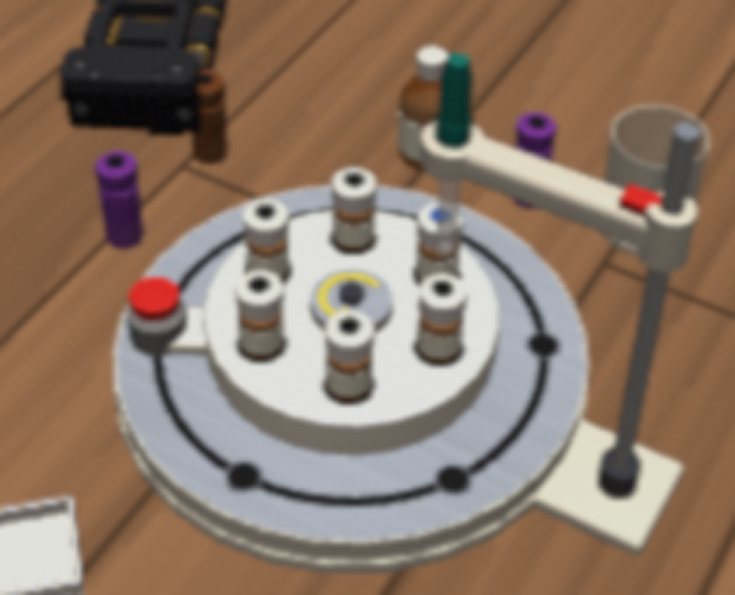

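The pad moved up in the picture (row 225.0 to 224.5) while the table went forward. At the "out" height it fits 210.5° at a radius of 122 mm, so it is out and locked, and the tool is clear of everything.

```bash
python3 -c "
from bench import r
print(r.close_job())"
```

```text
the job is handed in; nothing more can be done
None
```

I turned the table one hole anticlockwise and, as far as the camera shows, the plunger sprang out and locked it there (measured at about 210.5°, hole at 210°); the job was handed in at about 14 s with the arm clear, and the hand-in returned no verdict.

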